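Fresh cup from the nested stack onto the lab balance

TASK

Clear the balance: lift the steel canister off its pan by the handle and stand it upright, wholly on the rubber mat. Then take only the top cup off the leaning nested stack - the cups catch under the rim, so pull lightly and turn it one way or the other until you feel it come free, leaving the next cup in its place in the rack - and set it gently upright in the middle of the pan. Do not knock the other things about.

Things in the scene. Friction and masses are not known exactly. Their poses are not given: they have to be found in the camera images.
- rack: Fixed white and aluminium rack, base 170 x 120 mm, carrying three plain steel cups nested in a straight stack. The stack's axis leans 30 degrees from vertical towards the rack's own -x (roughly towards the robot): direction (-0.5, 0, 0.866) in the rack's frame. Origin: on the table, 35 mm to -x of the base's centre.
- foot (a point): Foot of the lowest cup, which is fixed in the rack, on the stack's axis. The next cup's origin lies 36 mm and the top cup's 72 mm up the axis from here. Two posts on the stack's +x side end 2 mm below the top cup's shoulder and hold the next cup's tab between them (2 mm play each side): the next cup cannot turn, the top cup can.
- cup_top: The top cup of the stack, loose, 70 mm tall, 0.2 to 0.3 kg. Origin: centre of its underside, z along its axis to the mouth. Round stem 44 mm across from 0 to 34 mm height, then a wide band 64 mm across (twelve-sided to the touch, flats at +-y, 66 mm over corners) up to the rim. Only the 36 mm band shows; the stem is nested and its shoulder rests on the next cup's rim.
- mouth (a point): Centre of the top cup's mouth, 70 mm above its underside. Band 35 mm deep inside. A tab 12 mm wide, 8 mm high, sticks out 13 mm on the cup's +x side, 4 to 12 mm below the rim.
- cup_next: The next cup, loose, same shape, frame and about the same weight (2 to 3 N) as the top one; only its band shows. It comes up freely when dragged: it must stay, and more than 12 mm up counts as taken.
- catch (a point): Centre of the next cup's mouth. A ring inside its rim, 6 mm thick, has 3 notches 120 degrees apart, hidden under the top cup, at an angle that differs each time; 3 lugs on the top cup's stem lie 3 mm below the ring. Pulled straight, the top cup rises 3 mm, then drags the next. Turned about its axis, one way or the other by 10 to 60 degrees, it comes free within a leeway of +-10 degrees.
- stem (a point): Foot of the top cup's stem. If the top cup is held up about 7 mm while it is turned, the next cup hangs on it (its weight is felt) and drops back into place when lugs meet notches; turning on then meets a stop at the notch's side. Once in the notches it draws straight off along the axis: lugs clear after 17 mm, stem out after 36 mm.
- balance: Fixed white laboratory balance, body 210 x 160 mm and 54 mm high (a grey strip at the rear reaches 61 mm), origin on the table below the pan's centre. Body runs from 80 mm in front (-x) to 130 mm behind the pan's centre. Must not be hit or pressed hard (over 100 N).
- pan (a point): Centre of the top face of the balance's round steel pan, 110 mm in diameter, 68 mm above the table.
- canister: Closed steel canister, 72 mm in diameter, 88 mm high to its flat lid, 0.3 to 0.5 kg, standing on the pan at the start. Origin: centre of its underside.
- handle (a point): Middle of the canister's rigid arched handle, 137 mm above its underside: a level bar 62 mm long along the canister's x, 12 mm wide (y), 10 mm high, on two uprights; 50 mm clear between the uprights and 44 mm clear beneath the bar.
- mat: Fixed black square rubber mat, 150 x 150 mm and 4 mm thick. Origin: centre of its underside.
- vial: Bystander: small glass jar, 28 mm diameter, 55 mm high. Origin at its foot.
- jar: Bystander: small white jar with black cap, 32 mm diameter, 45 mm high. Origin at its foot.
- spatula: Bystander: spatula lying on the table near the robot, 160 mm long.
- beaker: Bystander: clear beaker, 60 mm diameter, 60 mm high, near the robot.

How it is judged:
By the outcome, as a careful person would: the job done as asked, in the order asked, and still so for the second after the job is handed in, with the robot touching nothing.
It also fails if it takes over 67 s, if anything falls off the work surface, if the arm or the gripper's body presses on something with over 40 N, if the wrist force passes 120 N, or if a joint passes its speed limit or range.

ROBOT

A 7-joint arm with a two-finger parallel gripper is mounted at the origin on the work surface. World frame = base frame: x ahead of the robot, y to its left, z up, the work surface at z = 0. Lengths are in m, angles in rad, forces in N, time in s.
With the tool pointing down it reaches from about 0.4 to 0.85 m from the base axis. Payload 10.4 kg.
Tool frame: the origin (TCP) lies on the centre line of the jaws, within the pads' length; the fingertips stand 14 mm ahead of it and the grasp point (between the pads) lies 5 mm behind it (manip.tip_reach is the distance from the TCP to the fingertips, in m); z points along the fingers, y is the line along which they close (so a half turn about z gives the same grasp; the last joint's range is limited). The gripper opens to 85 mm and grips with 20 to 120 N. Pads are 22 mm wide; open, the fingers measure 114 mm over their backs; the gripper's body (76 mm by 85 mm) begins 54 mm behind the grasp point. The pads swing forward as they close: fully open they stand 13 mm farther back than shut.
Start: joints at [1.079, 0.332, -0.065, 1.46, 0.022, 1.35, -0.088], TCP at [0.282, -0.558, 0.245] pointing down, gripper open.
Joint ranges: [-2.6, 2.6], [-0.5, 2.12], [-1.47, 1.34], [0.16, 2.42], [-1.27, 4.41], [0.06, 2.06], [-2.6, 2.6]. Speed limits (rad/s): [2.22, 2.22, 2.79, 2.79, 3.14, 3.14, 3.14].

INTERFACE

Orientations are given as a unit quaternion [x, y, z, w].
In Python, from workcell import manip gives the robot as it stands.
- The arm moves only by the shell command python3 -m pendant 'ROWS' [FORCE]. ROWS is JSON, a list of rows, each a list of 7 numbers: the shift along the tool's x, y, z in units of 50 mm (1.0 is 50 mm), then the turn, a rotation vector about the tool's x, y, z in units of 8 degrees (1.0 is 8 degrees), then the opening, from -1 (shut) to 1 (fully open), so that 0 is half open. In form: [[dx, dy, dz, ax, ay, az, jaw], ...]. A call has exactly 10 rows; each row is the pose to reach, as a shift and turn from the pose commanded when the call began, along the tool's axes at that moment; what a row does not reach only later rows make up. A row lasts 1/8 s, in which the tool goes at most 62.5 mm and 10.7 degrees, less where a joint would pass 70% of its speed; a pose out of reach is approached as far as the arm can. A call with a gripper value outside its range is refused whole. The fingers move at their own pace and stop on an object; FORCE is the grip in N (left out, the last holds). Time passes only in rows, so rows that repeat a pose let the fingers close, or fill a call up. It gives the time, the measured TCP pose, the force, the opening and the grip force at its end, in the units of the state.
- manip.get_obs(): the state, without advancing time (a new reading comes with each control period).
- manip.camera(name): name is "scene" or "top" or "wrist"; returns (picture, depth): 480x640x3 uint8, red, green, blue; 480x640 float32, m along the optical axis (not along the pixel's ray), 0 where there is no reading.
- manip.get_calibration(name): a dict with "fx", "fy", "cx", "cy" (pixels), "D" ([k1, k2, p1, p2, k3] as OpenCV has them; the pictures are not rectified), "xyz" and "orientation" of the camera in the world. Camera axes: x right, y up, looking along -z (the intrinsics and any distortion apply to the point x, -y, -z); pixel columns grow to the right and rows downward; lengths in m; the calibration is good to about 2 mm. A picture is of the moment at which its call begins: read the wrist's pose just before it. get_calibration takes no time and is no camera call; for the wrist camera it gives the pose at the moment of the call.
- manip.hand_in(): hands the job in; it is judged then, once.
Trained networks look in the newest picture that a camera, given by its name, has taken for a name from the list of things; names that differ only in an ending like _2 or _b are one class to them, and where a whole thing is asked for, a point or a joint stands for the part that bears it (a point fixed in the world has none). Each returns a list of dicts, best first, with "p" (0 to 1); they miss things now and then, are a little off and sometimes report something else, mostly with a low value. They report only what shows in the picture. A call takes as long as a camera call.
- manip.find_in(thing, camera): "box" ([left, top, right, bottom] in pixels, round what is visible of it).
- manip.trace(thing, camera): "pixels" (480x640 bool, what is visible of it) and "box" ([left, top, right, bottom] in pixels, round what is visible of it).
- manip.tip_of(thing, camera): "pixel" ([column, row] in pixels: a listed point, or the origin of a listed thing).
The state is a dict: "clock": time; "joint_pos": joint angles; "joint_velocities": joint speeds; "tau": joint torques, N m; "position": TCP position; "ee_rot": TCP orientation; "ft_force": force on the tool from outside, world axes, zero at the start; "torque": the same for the moment, N m; "grip_width": opening from 0.0 (shut) to 1.0 (fully open); "grasp_force": force on a finger pad.
Only numpy, scipy, OpenCV 4.12 (cv2) and the standard library are available. Lean on these libraries where they do the work, as an engineer would, in place of code of your own. Each camera call takes 0.05 s, during which the arm holds its last target. There are 200 camera calls.

## Working session

There is one attempt and no reset: what is moved stays moved. The work goes in short steps, Python scripts to look and compute and a shell command to move; the robot and the scene stay as the last step left them, time stands still between calls to the robot, and variables do not carry over. Pictures are saved under pics/ and viewed, at most 13 in all, crops included, and the job is handed in when it is done.

```bash
ls; mkdir -p pics; cat > h.py <<'E'
import numpy as np, cv2
from scipy.spatial.transform import Rotation as R
from workcell import manip
def ray(cam,px):
    c=manip.get_calibration(cam)
    K=np.array([[c['fx'],0,c['cx']],[0,c['fy'],c['cy']],[0,0,1.]])
    p=cv2.undistortPoints(np.array([[px]],float),K,np.array(c['D'],float))[0,0]
    Rm=R.from_quat(c['orientation'])
    return np.array(c['xyz']), Rm.apply([p[0],-p[1],-1.])
def at_z(cam,px,z):
    o,d=ray(cam,px); return o+d*(z-o[2])/d[2]
def at_d(cam,px,d):
    o,v=ray(cam,px); return o+v*d
def cloud(cam,depth,mask):
    c=manip.get_calibration(cam)
    K=np.array([[c['fx'],0,c['cx']],[0,c['fy'],c['cy']],[0,0,1.]])
    v,u=np.nonzero(mask&(depth>0)); 
    p=cv2.undistortPoints(np.stack([u,v],1)[:,None].astype(float),K,np.array(c['D'],float))[:,0]
    d=depth[v,u]
    return R.from_quat(c['orientation']).apply(np.c_[p[:,0]*d,-p[:,1]*d,-d])+np.array(c['xyz'])
E
python3 - <<'E'
from h import *
np.set_printoptions(precision=4,suppress=True)
print(manip.get_obs(), manip.tip_reach)
for cam in ['scene','top']:
    im,d=manip.camera(cam); cv2.imwrite(f'pics/{cam}0.png',im[:,:,::-1])
    print(cam,manip.get_calibration(cam))
    for t in ['handle','mat','pan','mouth','foot','canister','rack','vial','jar','beaker','catch']:
        r=manip.tip_of(t,cam)
        for q in r[:2]:
            u,v=np.round(q['pixel']).astype(int)
            dd=d[v,u] if 0<=v<480 and 0<=u<640 else 0
            print(t,round(q['p'],2),u,v,at_d(cam,q['pixel'],dd) if dd>0 else None)
E
```

```text
pics
{'clock': 0.0, 'joint_pos': array([ 1.0794,  0.3329, -0.0647,  1.4609,  0.0216,  1.3499, -0.0885]), 'joint_velocities': array([ 0.0002,  0.0002, -0.0003,  0.0015, -0.0012,  0.0012,  0.0011]), 'tau': array([  0.0004, -62.5424,   0.0494, -39.1607,   0.0161,   0.0098,
        -0.    ]), 'position': array([ 0.2822, -0.5572,  0.2445]), 'ee_rot': array([ 0.9726,  0.2323, -0.0002, -0.0007]), 'ft_force': array([-0.3459, -0.1733, -0.011 ]), 'torque': array([ 0.0322, -0.0118, -0.0222]), 'grasp_force': 0.0, 'grip_width': 0.9963543900764309} 0.014
scene {'fx': 583.5788454470543, 'fy': 583.5788454470543, 'cx': 324.0705792149296, 'cy': 225.08681030858747, 'D': array([0.0302, 0.    , 0.    , 0.    , 0.    ]), 'xyz': array([1.2385, 0.0903, 0.8349]), 'orientation': array([0.2739, 0.309 , 0.685 , 0.6003])}
handle 0.71 319 235 [ 0.5547 -0.0042  0.209 ]
mat 0.9 483 322 [0.5225 0.292  0.0042]
pan 0.79 321 299 [0.5874 0.0037 0.0936]
mouth 0.6 168 216 [ 0.4687 -0.2945  0.1425]
foot 0.61 168 292 [ 0.5845 -0.2679  0.069 ]
canister 0.7 324 292 [0.5888 0.0079 0.1131]
rack 0.68 178 288 [ 0.5451 -0.2686  0.
[... 360 characters left out ...]
38, 0.0104, 0.9022]), 'orientation': array([-0.0255,  0.0286,  0.7132, -0.6999])}
handle 0.71 318 176 [ 0.5501 -0.0007  0.2097]
mat 0.58 166 217 [0.5199 0.2982 0.0036]
pan 0.59 319 195 [ 0.5207 -0.0015  0.2102]
mouth 0.56 493 216 [ 0.4947 -0.301   0.1196]
foot 0.75 466 191 [ 0.5422 -0.265   0.0991]
canister 0.93 315 191 [0.5364 0.0044 0.1559]
canister 0.26 478 201 [ 0.5156 -0.2633  0.1562]
rack 0.75 463 216 [ 0.5086 -0.2857  0.0115]
rack 0.37 440 306 [ 0.3348 -0.2362  0.0048]
vial 0.63 244 210 [0.522  0.1364 0.0559]
vial 0.52 459 218 [ 0.5056 -0.2783  0.0111]
jar 0.75 386 197 [ 0.546  -0.1319  0.0381]
beaker 0.89 440 308 [ 0.3303 -0.235   0.0048]
beaker 0.27 481 204 [ 0.5077 -0.2646  0.1658]
```

View pics/scene0.png

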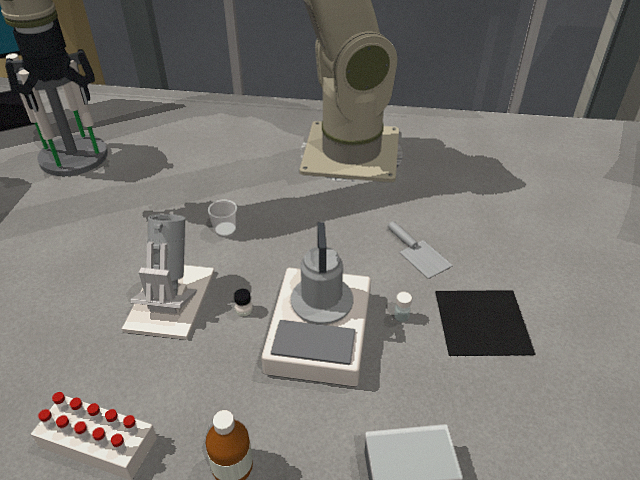

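View pics/top0.png

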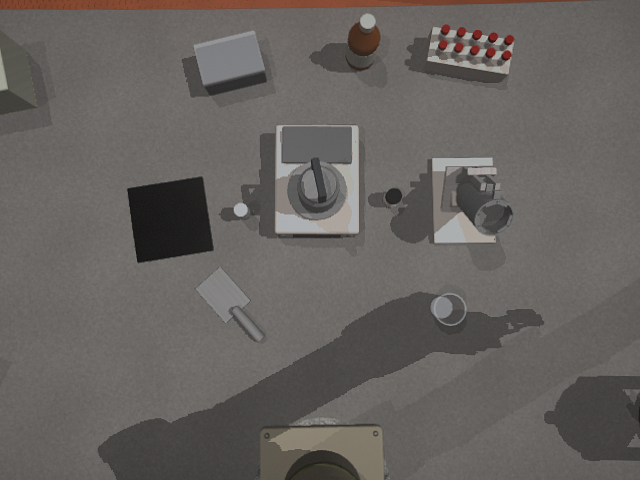

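```bash
python3 - <<'E'
from h import *
np.set_printoptions(precision=4,suppress=True)
for cam in ['top','scene']:
    im,d=manip.camera(cam); full=cloud(cam,d,np.ones_like(d,bool))
    np.save(f'pts_{cam}.npy',full)
    for t in ['handle','canister','mat','balance','rack','cup_top','cup_next']:
        for r in manip.trace(t,cam)[:1]:
            P=cloud(cam,d,r['pixels']); print(cam,t,round(r['p'],2),r['box'],len(P),'med',np.median(P,0),'lo',np.percentile(P,3,0),'hi',np.percentile(P,97,0))
    # handle bar: z .195-.215 near canister
    m=(abs(full[:,0]-.54)<.12)&(abs(full[:,1])<.1)&(full[:,2]>.196)&(full[:,2]<.225)
    Q=full[m]; c,s,a=cv2.minAreaRect(Q[:,:2].astype(np.float32)*1000)
    print('bar',len(Q),Q.mean(0),c,s,a)
    m=(abs(full[:,0]-.54)<.12)&(abs(full[:,1])<.1)&(full[:,2]>.150)&(full[:,2]<.165)
    Q=full[m]; print('lid',cv2.minEnclosingCircle(Q[:,:2].astype(np.float32)*1000))
    m=(full[:,2]>.0025)&(full[:,2]<.007)&(full[:,1]>.18)&(full[:,1]<.42)
    Q=full[m]; print('mat',cv2.minAreaRect(Q[:,:2].astype(np.float32)*1000))
    m=(full[:,2]>.05)&(full[:,2]<.058)&(abs(full[:,1])<.14)&(abs(full[:,0]-.56)<.2)
    Q=full[m]; print('bal',cv2.minAreaRect(Q[:,:2].astype(np.float32)*1000))
E
```

```text
top handle 0.67 [297.9, 156.6, 340.0, 214.1] 1703 med [0.5407 0.0008 0.1551] lo [ 0.5129 -0.0313  0.0776] hi [0.5764 0.0295 0.2106]
top canister 0.73 [294.8, 156.1, 337.0, 213.1] 1622 med [0.5403 0.0008 0.1553] lo [ 0.5132 -0.0296  0.0888] hi [0.575  0.0293 0.2106]
top mat 0.64 [125.2, 176.1, 214.7, 263.3] 5832 med [0.5144 0.2898 0.0038] lo [0.4437 0.2179 0.0006] hi [0.587  0.36   0.0069]
top balance 0.96 [274.7, 125.5, 359.9, 239.2] 7805 med [0.5862 0.0024 0.0558] lo [ 0.4763 -0.0749  0.0465] hi [0.6767 0.0755 0.0692]
top rack 0.93 [430.7, 157.8, 501.4, 244.6] 4082 med [ 0.5469 -0.2641  0.013 ] lo [ 0.4613 -0.3299  0.0084] hi [ 0.6219 -0.2285  0.1317]
top cup_top 0.81 [466.2, 187.4, 512.1, 235.3] 1537 med [ 0.4976 -0.2901  0.1442] lo [ 0.4653 -0.3163  0.115 ] hi [ 0.5264 -0.2569  0.1739]
top cup_next 0.55 [459.6, 181.8, 492.2, 212.8] 351 med [ 0.5319 -0.2661  0.1243] lo [ 0.5051 -0.2916  0.0988] hi [ 0.5461 -0.2565  0.145 ]
bar 324 [ 0.5483 -0.0013  0.209 ] (549.5353393554688, -1.2427568435668945) (61.86056900024414, 12.021342277526855) 10.605424880981445
lid ((547.9290161132812, -1
[... 916 characters left out ...]
0.1316]
scene cup_top 0.71 [146.7, 215.2, 188.1, 241.3] 980 med [ 0.5172 -0.2813  0.1516] lo [ 0.4635 -0.3167  0.1247] hi [ 0.5335 -0.2563  0.1736]
scene cup_next 0.87 [148.5, 236.3, 185.4, 264.2] 483 med [ 0.536  -0.2684  0.124 ] lo [ 0.5137 -0.2981  0.1025] hi [ 0.5509 -0.2562  0.1445]
bar 243 [0.5599 0.001  0.2079] (554.1663818359375, 0.033905982971191406) (64.93221282958984, 11.985337257385254) 10.150057792663574
lid ((554.3671264648438, 0.11787594854831696), 31.96608543395996)
mat ((289.4561767578125, 300.003173828125), (1060.185791015625, 239.72543334960938), 0.009523645974695683)
bal ((587.9105224609375, 29.601486206054688), (216.81500244140625, 210.82186889648438), 87.99810028076172)
```

The pictures show the canister on the pan (top view around 318,185, bar yaw about +10°) and the mat at (170,220). The stack leans towards the robot at (490,213). The networks' positions agree with the depth to about 5 mm.

```bash
cat >> h.py <<'E'
np.set_printoptions(precision=4,suppress=True)
def go(pos,xdir,zdir=(0,0,-1)):
    """units from present pose to TCP pos, tool z=zdir, tool x ~ xdir"""
    o=manip.get_obs(); R0=R.from_quat(o['ee_rot'])
    z=np.array(zdir,float); z/=np.linalg.norm(z); x=np.array(xdir,float); x-=z*(x@z); x/=np.linalg.norm(x)
    R1=R.from_matrix(np.c_[x,np.cross(z,x),z])
    print('shift',R0.inv().apply(np.array(pos)-o['position'])/.05,'turn',np.degrees((R0.inv()*R1).as_rotvec())/8)
E
python3 - <<'E'
from h import *
a=np.radians(10.4)
go([.551,-.001,.30],[np.cos(a),np.sin(a),0])
for cam in ['top','scene']:
    f=np.load(f'pts_{cam}.npy')
    m=(f[:,2]>.007)&(f[:,2]<.016)&(abs(f[:,1]+.28)<.09)&(abs(f[:,0]-.55)<.12)
    print(cam,m.sum(),np.median(f[m,2]),cv2.minAreaRect(f[m,:2].astype(np.float32)*1000))
E
```

```text
shift [ 9.8216 -7.5034 -1.0935] turn [ 0.0004 -0.0002  2.0574]
top 2545 0.011520999309849178 ((541.8350830078125, -287.4717102050781), (122.05076599121094, 171.6727752685547), 89.66864013671875)
scene 2564 0.011452360954074037 ((547.2199096679688, -287.6755676269531), (120.6954116821289, 173.51417541503906), 89.45854187011719)
```

```bash
python3 -m pendant '[[0,0,-1.1,0,0,0,1],[1.2,-0.9,-1.1,0,0,0.3,1],[2.4,-1.8,-1.1,0,0,0.6,1],[3.6,-2.7,-1.1,0,0,0.9,1],[4.8,-3.6,-1.1,0,0,1.2,1],[6,-4.5,-1.1,0,0,1.5,1],[7.2,-5.5,-1.1,0,0,1.8,1],[8.5,-6.5,-1.1,0,0,2.06,1],[9.8,-7.5,-1.1,0,0,2.06,1],[9.8,-7.5,-1.1,0,0,2.06,1]]' 60
python3 - <<'E'
from h import *
o=manip.get_obs(); print(o['position'])
im,d=manip.camera('wrist'); cv2.imwrite('pics/w1.png',im[:,:,::-1])
f=cloud('wrist',d,np.ones_like(d,bool))
m=(f[:,2]>.2)&(f[:,2]<.222)&(abs(f[:,0]-.551)<.06)&(abs(f[:,1])<.05)
Q=f[m];print(len(Q),np.median(Q[:,2]),cv2.minAreaRect(Q[:,:2].astype(np.float32)*1000))
m=(f[:,2]>.15)&(f[:,2]<.162)&(abs(f[:,0]-.551)<.06)&(abs(f[:,1])<.05)
if m.sum(): print('lid',cv2.minEnclosingCircle(f[m,:2].astype(np.float32)*1000))
m=(f[:,2]>.064)&(f[:,2]<.0715)&(abs(f[:,0]-.551)<.12)&(abs(f[:,1])<.1)
print('pan',m.sum(),cv2.minEnclosingCircle(f[m,:2].astype(np.float32)*1000) if m.sum() else 0)
for t in ['handle','pan']: print(t,manip.tip_of(t,'wrist')[:1])
a=np.radians(10.4); go([.551,-.001,.20],[np.cos(a),np.sin(a),0])
E
```

```text
clock: 3.25
position: [0.5273, -0.0492, 0.3007]
ee_rot: [0.996, 0.09, 0.0, 0.0]
ft_force: [0.7, -0.2, 0.5]
grip_width: 1.0
grasp_force: 0.0
[ 0.5273 -0.0492  0.3007]
2082 0.20999874934701573 ((552.7150268554688, 7.605164051055908), (62.31637954711914, 12.3915433883667), 11.230515480041504)
lid ((552.9505615234375, 7.660857200622559), 31.644630432128906)
pan 3682 ((591.882568359375, 20.03369903564453), 86.74507141113281)
handle [{'pixel': [251.1, 205.4], 'p': 0.55}]
pan []
shift [ 0.6328 -0.8153  2.0073] turn [-0.0077 -0.0033  0.0437]
```

View pics/w1.png

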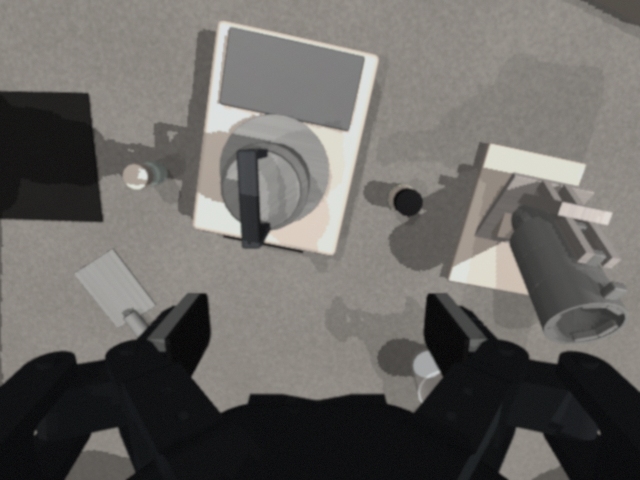

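The wrist view shows the bar at about (250,200), seen while the arm was still moving, so I'll settle above the handle and measure again.

```bash
python3 -m pendant '[[0.4,-0.5,0,0,0,0,1],[0.6,-0.8,0,0,0,0,1],[0.6,-0.8,0,0,0,0,1],[0.6,-0.8,0,0,0,0,1],[0.6,-0.8,0,0,0,0,1],[0.6,-0.8,0,0,0,0,1],[0.6,-0.8,0,0,0,0,1],[0.6,-0.8,0,0,0,0,1],[0.6,-0.8,0,0,0,0,1],[0.6,-0.8,0,0,0,0,1]]' 60
python3 - <<'E'
from h import *
o=manip.get_obs(); print(o['position'])
im,d=manip.camera('wrist')
f=cloud('wrist',d,np.ones_like(d,bool))
m=(f[:,2]>.2)&(f[:,2]<.222)&(abs(f[:,0]-.551)<.06)&(abs(f[:,1])<.05)
Q=f[m];print(len(Q),np.median(Q[:,2]),cv2.minAreaRect(Q[:,:2].astype(np.float32)*1000))
m=(f[:,2]>.15)&(f[:,2]<.162)&(abs(f[:,0]-.551)<.06)&(abs(f[:,1])<.05)
if m.sum(): print('lid',cv2.minEnclosingCircle(f[m,:2].astype(np.float32)*1000))
a=np.radians(10.6); go([.551,-.001,.20],[np.cos(a),np.sin(a),0])
E
```

```text
clock: 4.65
position: [0.5491, -0.0062, 0.3003]
ee_rot: [0.996, 0.09, 0.0, 0.0]
ft_force: [-0.6, -0.8, -0.1]
grip_width: 1.001
grasp_force: 0.0
[ 0.5491 -0.0062  0.3003]
1783 0.20986702478448488 ((551.4766845703125, -2.1464881896972656), (61.77824783325195, 11.918313980102539), 10.463305473327637)
lid ((552.2244262695312, -1.9890061616897583), 30.661487579345703)
shift [ 0.0567 -0.0954  2.0063] turn [ 0.0006 -0.0002 -0.0274]
```

```bash
python3 -m pendant '[[0.05,-0.08,0.5,0,0,0,1],[0.05,-0.08,1,0,0,0,0.6],[0.05,-0.08,1.5,0,0,0,0.3],[0.05,-0.08,1.8,0,0,0,0.3],[0.05,-0.08,2,0,0,0,0.3],[0.05,-0.08,2,0,0,0,0],[0.05,-0.08,2,0,0,0,-1],[0.05,-0.08,2,0,0,0,-1],[0.05,-0.08,2,0,0,0,-1],[0.05,-0.08,2,0,0,0,-1]]' 60
python3 - <<'E'
from h import *
o=manip.get_obs(); print(o['position'],o['grip_width'],o['grasp_force'])
a=np.radians(10.6); go([.518,.290,.26],[np.cos(a),np.sin(a),0])
E
```

```text
clock: 5.95
position: [0.5513, -0.0016, 0.2012]
ee_rot: [0.996, 0.091, 0.001, 0.0]
ft_force: [-1.6, 0.3, 6.2]
grip_width: 0.127
grasp_force: 59.4
[ 0.5513 -0.0016  0.2012] 0.12687691357364778 59.373727440834045
shift [ 0.3981 -5.8564 -1.177 ] turn [ 0.0019 -0.0111 -0.0269]
```

```bash
python3 -m pendant '[[0,0,-0.2,0,0,0,-1],[0,0,-0.6,0,0,0,-1],[0,0,-1.1,0,0,0,-1],[0,-0.5,-1.2,0,0,0,-1],[0.05,-1.2,-1.2,0,0,0,-1],[0.13,-1.9,-1.2,0,0,0,-1],[0.2,-2.7,-1.2,0,0,0,-1],[0.25,-3.5,-1.2,0,0,0,-1],[0.3,-4.3,-1.2,0,0,0,-1],[0.35,-5,-1.2,0,0,0,-1]]' 60
python3 - <<'E'
from h import *
o=manip.get_obs(); print(o['position'],o['grip_width'],o['grasp_force'])
a=np.radians(10.6); go([.518,.290,.26],[np.cos(a),np.sin(a),0])
E
```

```text
clock: 7.2
position: [0.5224, 0.2483, 0.2601]
ee_rot: [0.996, 0.091, -0.0, 0.0]
ft_force: [0.2, -0.1, -3.7]
grip_width: 0.124
grasp_force: 58.7
[0.5224 0.2483 0.2601] 0.1242980254355188 58.69909465312958
shift [ 0.0648 -0.8356  0.0023] turn [ 0.0029  0.0069 -0.0253]
```

```bash
python3 -m pendant '[[0.05,-0.5,0,0,0,0,-1],[0.05,-0.8,0,0,0,0,-1],[0.05,-0.8,0.4,0,0,0,-1],[0.05,-0.8,1,0,0,0,-1],[0.05,-0.8,1.6,0,0,0,-1],[0.05,-0.8,2.1,0,0,0,-1],[0.05,-0.8,2.3,0,0,0,-1],[0.05,-0.8,2.4,0,0,0,-1],[0.05,-0.8,2.45,0,0,0,-1],[0.05,-0.8,2.47,0,0,0,-1]]' 60
```

```text
clock: 8.45
position: [0.5186, 0.2872, 0.1374]
ee_rot: [0.996, 0.09, 0.001, -0.0]
ft_force: [-0.3, -0.1, -3.8]
grip_width: 0.128
grasp_force: 58.7
```

```bash
python3 -m pendant '[[0,0,0.03,0,0,0,-1],[0,0,0.06,0,0,0,-1],[0,0,0.06,0,0,0,-0.6],[0,0,0.06,0,0,0,-0.4],[0,0,0.06,0,0,0,0],[0,0,0.06,0,0,0,0.2],[0,0,-0.5,0,0,0,0.2],[0,0,-1.2,0,0,0,0.2],[0,0,-2,0,0,0,0.2],[0,0,-2.8,0,0,0,0.2]]' 40
python3 - <<'E'
from h import *
im,d=manip.camera('top'); cv2.imwrite('pics/top1.png',im[:,:,::-1])
f=cloud('top',d,np.ones_like(d,bool))
m=(f[:,2]>.066)&(f[:,2]<.074)&(abs(f[:,0]-.551)<.1)&(abs(f[:,1])<.08); print('pan',m.sum(),cv2.minEnclosingCircle(f[m,:2].astype(np.float32)*1000), np.median(f[m],0))
for t in ['pan','mouth']:print(t,[(q['pixel'],q['p'],at_z('top',q['pixel'],.068)) for q in manip.tip_of(t,'top')[:1]])
im,d=manip.camera('scene'); f=cloud('scene',d,np.ones_like(d,bool))
m=(f[:,2]>.064)&(f[:,2]<.072)&(abs(f[:,0]-.551)<.1)&(abs(f[:,1])<.08); print('pan',m.sum(),cv2.minEnclosingCircle(f[m,:2].astype(np.float32)*1000), np.median(f[m],0))
m=(f[:,2]>.08)&(f[:,2]<.15)&(abs(f[:,0]-.53)<.1)&(abs(f[:,1]-.29)<.08); print('can',m.sum(),f[m].min(0),f[m].max(0))
print(manip.get_obs()['position'])
E
```

```text
clock: 9.7
position: [0.5181, 0.2869, 0.278]
ee_rot: [0.996, 0.09, -0.0, 0.0]
ft_force: [0.6, 0.4, 0.1]
grip_width: 0.607
grasp_force: 0.0
pan 2419 ((556.2122802734375, 0.5724258422851562), 55.686737060546875) [0.5554 0.0002 0.0679]
pan []
mouth [([493.4, 217.0], 0.7, array([ 0.4993, -0.3227,  0.068 ]))]
pan 2349 ((575.2918090820312, 16.321569442749023), 76.59856414794922) [0.564  0.002  0.0673]
can 1265 [0.4889 0.2555 0.08  ] [0.5544 0.3205 0.1495]
[0.5184 0.2872 0.2772]
```

View pics/top1.png

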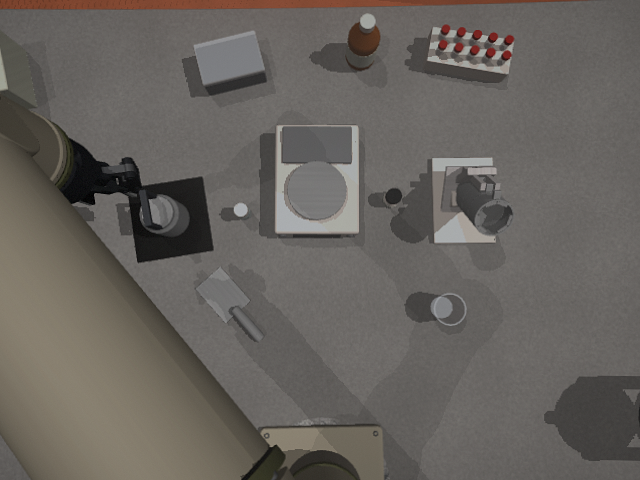

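The canister stands on the mat at (165,215) and the pan is clear, centred at about (317,191). Next is the stack.

```bash
python3 - <<'E'
from h import *
print(manip.get_obs()['joint_pos'])
print(at_z('top',[493.4,217],.158),at_z('scene',[168,216],.158))
go([.442,-.2875,.25],[1,0,0],[.5,0,-.866])
f=np.load('pts_top.npy');m=(f[:,2]>.12)&(abs(f[:,1]+.2875)<.05)&(abs(f[:,0]-.5)<.06)
g=np.load('pts_scene.npy');n=(g[:,2]>.12)&(abs(g[:,1]+.2875)<.05)&(abs(g[:,0]-.5)<.06)
ax=np.array([-.5,0,.866])
for Q in (f[m],g[n]):
    print((Q@ax).max(), np.percentile(Q@ax,[90,95,98,99.5]), Q[:,1].min(),Q[:,1].max(), (Q@[.866,0,.5]).min(),(Q@[.866,0,.5]).max())
E
```

```text
[-0.024   0.3211 -0.701   1.4742  0.2079  1.4207 -2.1203]
[ 0.4879 -0.2868  0.158 ] [ 0.4851 -0.286   0.158 ]
shift [-3.5741 11.0303  0.5381] turn [-0.341   3.7318  1.2671]
-0.10340700160482104 [-0.1066 -0.1058 -0.105  -0.1042] -0.3185102393271454 -0.25552941115589695 0.468851462055549 0.5486837064011814
-0.10684085197908012 [-0.1102 -0.1088 -0.1081 -0.1077] -0.3188756921834295 -0.25507405132556327 0.46996580141084543 0.5544309740710531
```

```bash
python3 -m pendant '[[-0.2,0.8,-0.2,0,0.2,0.1,0.6],[-0.4,1.8,-0.2,-0.03,0.6,0.2,1],[-0.7,2.8,-0.2,-0.07,0.9,0.3,1],[-1,3.8,-0.2,-0.1,1.3,0.4,1],[-1.4,4.8,-0.2,-0.14,1.6,0.5,1],[-1.7,5.8,-0.2,-0.17,2,0.6,1],[-2,6.8,-0.1,-0.2,2.4,0.8,1],[-2.4,7.8,0,-0.24,2.7,0.9,1],[-2.8,8.8,0.2,-0.28,3.1,1.1,1],[-3.1,9.6,0.3,-0.34,3.6,1.27,1]]' 40
python3 - <<'E'
from h import *
print(manip.get_obs()['joint_pos'])
go([.4377,-.287,.2456],[1,0,0],[.5,0,-.866])
E
```

```text
clock: 11.15
position: [0.4508, -0.215, 0.26]
ee_rot: [0.968, -0.001, 0.25, 0.001]
ft_force: [2.0, 1.1, -0.3]
grip_width: 0.999
grasp_force: 0.0
[ 0.5668 -0.2417 -0.0514  2.1142 -0.3363  0.8474 -0.8897]
shift [-0.3657  1.4396  0.13  ] turn [ 0.0185  0.1375 -0.0162]
```

```bash
python3 -m pendant '[[-0.3,0.8,0,0,0.1,0,1],[-0.35,1.3,0.1,0,0.1,0,1],[-0.35,1.4,0.1,0,0.1,0,1],[-0.35,1.4,0.1,0,0.1,0,1],[-0.35,1.4,0.1,0,0.1,0,1],[-0.35,1.4,0.1,0,0.1,0,1],[-0.35,1.4,0.1,0,0.1,0,1],[-0.35,1.4,0.1,0,0.1,0,1],[-0.35,1.4,0.1,0,0.1,0,1],[-0.35,1.4,0.1,0,0.1,0,1]]' 40
python3 - <<'E'
from h import *
print(manip.get_obs()['joint_pos'])
im,d=manip.camera('wrist'); cv2.imwrite('pics/w2.png',im[:,:,::-1])
f=cloud('wrist',d,np.ones_like(d,bool)); np.save('pts_w2.npy',f)
ax=np.array([-.5,0,.866]);ux=np.array([.866,0,.5])
s=f@ax;c=f@ux
m=(abs(s+.106)<.006)&(abs(f[:,1]+.287)<.06)&(abs(c-.502)<.06)
print(m.sum(),np.median(s[m]))
P=np.c_[c[m],f[m,1]].astype(np.float32)*1000
print(P.min(0),P.max(0)); k=P[:,0]<535; print(cv2.minEnclosingCircle(P[k][abs(P[k][:,1]+287)<36]))
print([(q['pixel'],q['p'],at_z('wrist',q['pixel'],.159)) for q in manip.tip_of('mouth','wrist')[:1]])
print([(q['box'],q['p']) for q in manip.find_in('balance','wrist')[:1]])
go([.4377,-.287,.2456],[1,0,0],[.5,0,-.866])
E
```

```text
clock: 12.4
position: [0.4393, -0.2831, 0.2491]
ee_rot: [0.967, 0.0, 0.256, 0.001]
ft_force: [0.2, -0.1, 0.2]
grip_width: 1.001
grasp_force: 0.0
[ 0.5947 -0.1588  0.0784  2.074  -0.4058  0.8488 -0.6839]
3074 -0.10714414256722571
[ 470.3802 -320.7135] [ 547.6564 -257.3017]
((502.69012451171875, -288.8220520019531), 32.31183624267578)
[]
[]
shift [-0.0622  0.0782  0.0448] turn [0.0129 0.039  0.0031]
```

View pics/w2.png

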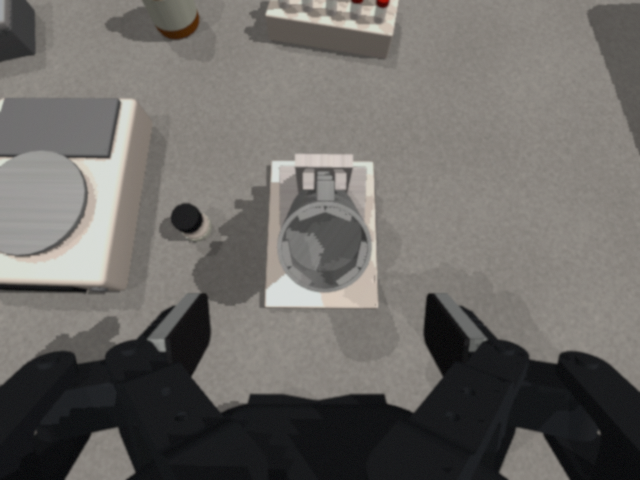

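The wrist view shows the mouth centred at (325,245), with the tab and posts beyond it at (325,180) in line with the tool. The mouth centre comes out at (0.488, -0.288, 0.159).

```bash
python3 - <<'E'
from h import *
go([.4954,-.288,.1469],[1,0,0],[.5,0,-.866])
E
```

```text
shift [-0.0374  0.094   2.3313] turn [0.0129 0.039  0.0031]
```

```bash
python3 -m pendant '[[-0.04,0.1,0.3,0,0.04,0,1],[-0.04,0.1,0.8,0,0.04,0,1],[-0.04,0.1,1.2,0,0.04,0,1],[-0.04,0.1,1.6,0,0.04,0,1],[-0.04,0.1,1.9,0,0.04,0,1],[-0.04,0.1,2.15,0,0.04,0,1],[-0.04,0.1,2.3,0,0.04,0,1],[-0.04,0.1,2.33,0,0.04,0,1],[-0.04,0.1,2.33,0,0.04,0,1],[-0.04,0.1,2.33,0,0.04,0,1]]' 30
python3 - <<'E'
from h import *
im,d=manip.camera('wrist'); cv2.imwrite('pics/w3.png',im[:,:,::-1])
go([.4954,-.288,.1469],[1,0,0],[.5,0,-.866])
E
```

```text
clock: 13.8
position: [0.4953, -0.2885, 0.1475]
ee_rot: [0.966, -0.0, 0.259, 0.001]
ft_force: [-0.3, 0.4, 0.5]
grip_width: 0.998
grasp_force: 0.0
shift [-0.0044 -0.0101  0.0104] turn [ 0.0165 -0.0065  0.0038]
```

View pics/w3.png

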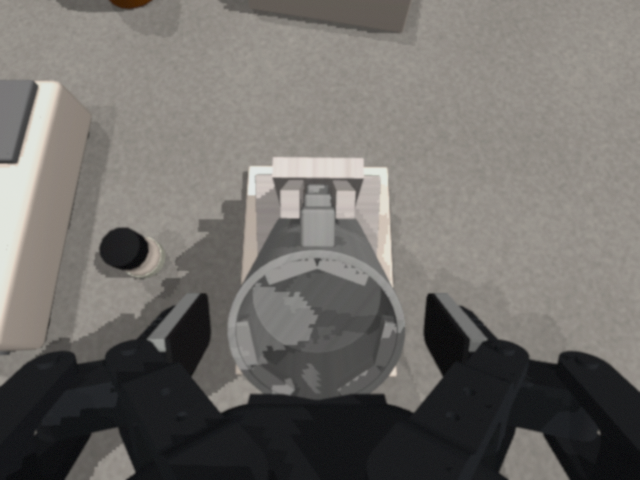

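The mouth, about (316,325), is centred between the fingers at columns 210 and 425, so I'll close.

```bash
python3 -m pendant '[[0,0,0,0,0,0,0.7],[0,0,0,0,0,0,0.5],[0,0,0,0,0,0,0.4],[0,0,0,0,0,0,0.2],[0,0,0,0,0,0,-0.2],[0,0,0,0,0,0,-0.2],[0,0,0,0,0,0,-0.2],[0,0,0,0,0,0,-0.2],[0,0,0,0,0,0,-0.2],[0,0,0,0,0,0,-0.2]]' 40
```

```text
clock: 15.1
position: [0.4952, -0.2884, 0.1473]
ee_rot: [0.966, -0.0, 0.259, 0.001]
ft_force: [-4.3, 1.3, 5.7]
grip_width: 0.738
grasp_force: 42.1
```

```bash
python3 -m pendant '[[0,0,-0.02,0,0,0,-0.2],[0,0,-0.04,0,0,0,-0.2],[0,0,-0.06,0,0,0,-0.2],[0,0,-0.08,0,0,0,-0.2],[0,0,-0.1,0,0,0,-0.2],[0,0,-0.12,0,0,0,-0.2],[0,0,-0.14,0,0,0,-0.2],[0,0,-0.14,0,0,0,-0.2],[0,0,-0.14,0,0,0,-0.2],[0,0,-0.14,0,0,0,-0.2]]' 40
python3 - <<'E'
from h import *
o=manip.get_obs();print(o['joint_pos'],o['torque'],o['ft_force']@[-.5,0,.866])
E
```

```text
clock: 16.35
position: [0.4918, -0.2882, 0.153]
ee_rot: [0.966, 0.0, 0.259, 0.001]
ft_force: [1.8, -1.1, -5.4]
grip_width: 0.736
grasp_force: 44.7
[ 0.552   0.049   0.0659  2.1012 -0.527   0.6171 -0.5773] [ 0.0513  1.1899 -0.0005] -5.580416838934199
```

The wrist carries 5.6 N, which is both cups. Turning in 10° steps.

```bash
python3 -m pendant '[[0,0,0,0,0,0.2,-0.2],[0,0,0,0,0,0.4,-0.2],[0,0,0,0,0,0.6,-0.2],[0,0,0,0,0,0.8,-0.2],[0,0,0,0,0,1,-0.2],[0,0,0,0,0,1.2,-0.2],[0,0,0,0,0,1.25,-0.2],[0,0,0,0,0,1.25,-0.2],[0,0,0,0,0,1.25,-0.2],[0,0,0,0,0,1.25,-0.2]]' 40
python3 - <<'E'
from h import *
o=manip.get_obs();print(o['joint_pos'][-1],o['torque'],o['ft_force']@[-.5,0,.866])
E
```

```text
clock: 17.6
position: [0.4918, -0.2884, 0.1531]
ee_rot: [0.962, -0.084, 0.258, -0.022]
ft_force: [1.3, -0.0, -3.7]
grip_width: 0.74
grasp_force: 44.7
-0.7513021218911045 [0.0524 0.78   0.0987] -3.8159084978815434
```

```bash
python3 -m pendant '[[0,0,0,0,0,0.2,-0.2],[0,0,0,0,0,0.4,-0.2],[0,0,0,0,0,0.6,-0.2],[0,0,0,0,0,0.8,-0.2],[0,0,0,0,0,1,-0.2],[0,0,0,0,0,1.2,-0.2],[0,0,0,0,0,1.25,-0.2],[0,0,0,0,0,1.25,-0.2],[0,0,0,0,0,1.25,-0.2],[0,0,0,0,0,1.25,-0.2]]' 40
python3 - <<'E'
from h import *
o=manip.get_obs();print(o['joint_pos'][-1],o['torque'],o['ft_force']@[-.5,0,.866])
E
```

```text
clock: 18.85
position: [0.4918, -0.2882, 0.153]
ee_rot: [0.951, -0.168, 0.255, -0.044]
ft_force: [0.8, 0.3, -3.8]
grip_width: 0.741
grasp_force: 44.8
-0.9254099325176932 [ 0.0347  0.7721 -0.0282] -3.7274473639974746
```

```bash
python3 -m pendant '[[0,0,0,0,0,0.2,-0.2],[0,0,0,0,0,0.4,-0.2],[0,0,0,0,0,0.6,-0.2],[0,0,0,0,0,0.8,-0.2],[0,0,0,0,0,1,-0.2],[0,0,0,0,0,1.2,-0.2],[0,0,0,0,0,1.25,-0.2],[0,0,0,0,0,1.25,-0.2],[0,0,0,0,0,1.25,-0.2],[0,0,0,0,0,1.25,-0.2]]' 40
python3 - <<'E'
from h import *
o=manip.get_obs();print(o['joint_pos'][-1],o['torque'],o['ft_force']@[-.5,0,.866])
E
```

```text
clock: 20.1
position: [0.4918, -0.2883, 0.153]
ee_rot: [0.933, -0.25, 0.25, -0.066]
ft_force: [0.5, 0.4, -3.8]
grip_width: 0.741
grasp_force: 44.8
-1.0995179604505325 [0.0487 0.7745 0.0118] -3.5929658604420522
```

```bash
python3 -m pendant '[[0,0,0,0,0,0.2,-0.2],[0,0,0,0,0,0.4,-0.2],[0,0,0,0,0,0.6,-0.2],[0,0,0,0,0,0.8,-0.2],[0,0,0,0,0,1,-0.2],[0,0,0,0,0,1.2,-0.2],[0,0,0,0,0,1.25,-0.2],[0,0,0,0,0,1.25,-0.2],[0,0,0,0,0,1.25,-0.2],[0,0,0,0,0,1.25,-0.2]]' 40
python3 - <<'E'
from h import *
o=manip.get_obs();print(o['joint_pos'][-1],o['torque'],o['ft_force']@[-.5,0,.866])
im,d=manip.camera('scene');cv2.imwrite('pics/s2.png',cv2.resize(im[180:340,80:260,::-1],None,fx=3,fy=3,interpolation=cv2.INTER_CUBIC))
E
```

```text
clock: 21.35
position: [0.4918, -0.2882, 0.153]
ee_rot: [0.908, -0.33, 0.244, -0.088]
ft_force: [0.7, 0.6, -3.1]
grip_width: 0.74
grasp_force: 44.8
-1.2735943009686046 [0.0034 0.7146 0.0299] -3.036214808028854
```

View pics/s2.png

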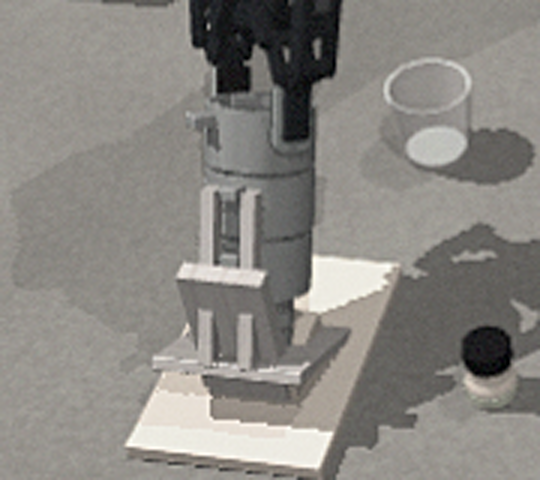

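The tab is turned to the left at (195,120), so the cup follows the jaws. A dark line still shows below the next cup's band at (275,237), and the load has eased only a little. I'll turn on.

```bash
python3 -m pendant '[[0,0,0,0,0,0.15,-0.2],[0,0,0,0,0,0.3,-0.2],[0,0,0,0,0,0.45,-0.2],[0,0,0,0,0,0.6,-0.2],[0,0,0,0,0,0.7,-0.2],[0,0,0,0,0,0.75,-0.2],[0,0,0,0,0,0.75,-0.2],[0,0,0,0,0,0.75,-0.2],[0,0,0,0,0,0.75,-0.2],[0,0,0,0,0,0.75,-0.2]]' 40
python3 - <<'E'
from h import *
F=[];T=[]
for i in range(4):
    o=manip.get_obs();F.append(o['ft_force']@[-.5,0,.866]);T.append(o['torque']);manip.camera('top')
print(o['joint_pos'][-1],np.mean(T,0),F)
E
```

```text
clock: 22.65
position: [0.4917, -0.2881, 0.1529]
ee_rot: [0.889, -0.377, 0.239, -0.1]
ft_force: [-0.0, 1.8, -2.9]
grip_width: 0.742
grasp_force: 44.9
-1.3781912128977245 [0.3386 1.0684 0.2525] [np.float64(-2.518288117496198), np.float64(-2.919397098597624), np.float64(-3.2261802684165546), np.float64(-3.3330894447357795)]
```

```bash
python3 - <<'E'
from h import *
im,d=manip.camera('scene');b=cv2.resize(im[180:340,80:260,::-1],None,fx=3,fy=3,interpolation=cv2.INTER_CUBIC)
a=cv2.imread('pics/s2.png');cv2.imwrite('pics/s3.png',np.hstack([a[50:350,130:400],b[50:350,130:400]]))
E
```

```text
(no output)
```

View pics/s3.png

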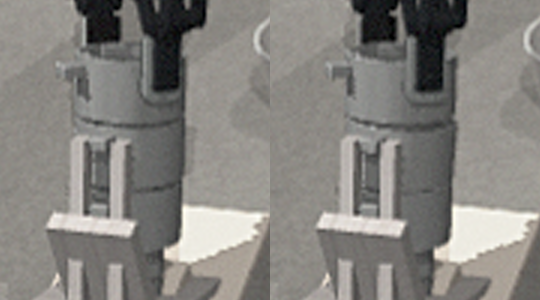

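The right-hand picture shows the gap under the top cup widened, with the next cup's tab and lower seam back down, so it has dropped into place. I'll go a few degrees further in, then draw out slowly.

```bash
python3 -m pendant '[[0,0,0,0,0,0.1,-0.2],[0,0,0,0,0,0.2,-0.2],[0,0,0,0,0,0.3,-0.2],[0,0,0,0,0,0.4,-0.2],[0,0,0,0,0,0.4,-0.2],[0,0,0,0,0,0.4,-0.2],[0,0,0,0,0,0.4,-0.2],[0,0,-0.04,0,0,0.4,-0.2],[0,0,-0.08,0,0,0.4,-0.2],[0,0,-0.08,0,0,0.4,-0.2]]' 40
python3 - <<'E'
from h import *
o=manip.get_obs();print(o['joint_pos'],o['torque'],o['ft_force']@[-.5,0,.866])
E
```

```text
clock: 24.15
position: [0.4898, -0.2884, 0.1568]
ee_rot: [0.878, -0.402, 0.236, -0.107]
ft_force: [-0.2, 0.8, -1.2]
grip_width: 0.742
grasp_force: 45.0
[ 0.5236  0.039   0.0975  2.1027 -0.5237  0.6256 -1.4385] [-0.0089  0.9295  0.0515] -0.9574594302541692
```

```bash
python3 -m pendant '[[0,0,-0.06,0,0,0,-0.2],[0,0,-0.12,0,0,0,-0.2],[0,0,-0.2,0,0,0,-0.2],[0,0,-0.28,0,0,0,-0.2],[0,0,-0.36,0,0,0,-0.2],[0,0,-0.46,0,0,0,-0.2],[0,0,-0.56,0,0,0,-0.2],[0,0,-0.66,0,0,0,-0.2],[0,0,-0.76,0,0,0,-0.2],[0,0,-0.86,0,0,0,-0.2]]' 40
python3 - <<'E'
from h import *
o=manip.get_obs();print(o['joint_pos'],o['torque'],o['ft_force']@[-.5,0,.866])
im,d=manip.camera('scene');b=cv2.resize(im[150:310,80:260,::-1],None,fx=3,fy=3,interpolation=cv2.INTER_CUBIC)
cv2.imwrite('pics/s4.png',b)
go([.50,-.2,.33],[1,0,0])
E
```

```text
clock: 25.4
position: [0.4681, -0.2881, 0.194]
ee_rot: [0.878, -0.402, 0.236, -0.107]
ft_force: [-0.1, -0.2, -1.8]
grip_width: 0.737
grasp_force: 45.0
[ 0.5386 -0.0472  0.1083  2.0995 -0.4691  0.7127 -1.4818] [0.0348 0.8143 0.0555] -1.5364149506643203
shift [-0.087  -2.5979 -2.0285] turn [-1.5956 -3.5276 -6.0061]
```

View pics/s4.png

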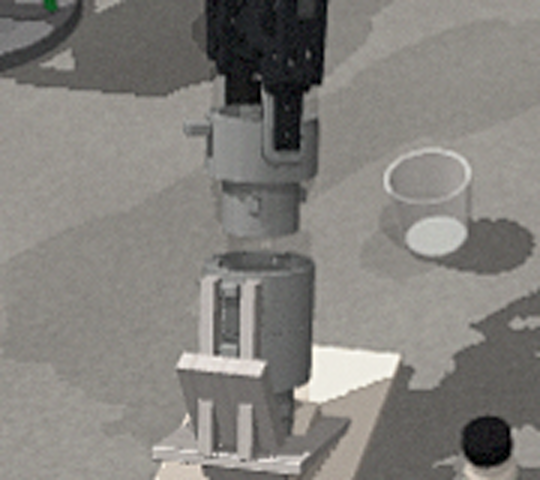

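The top cup hangs clear at (265,165) and the next cup sits in its rack at (260,310). Now to the pan.

```bash
python3 - <<'E'
from h import *
from scipy.optimize import least_squares
f=np.load('pts_w2.npy');m=(f[:,2]>.0655)&(f[:,2]<.072)&(abs(f[:,0]-.556)<.07)&(abs(f[:,1])<.08);Q=f[m];print(m.sum(),Q.min(0),Q.max(0),np.median(Q[:,2]))
print('x ctr',(np.percentile(Q[:,0],.2)+np.percentile(Q[:,0],99.8))/2,'y',Q[:,1].min()+.055)
x=R.from_quat(manip.get_obs()['ee_rot']).apply([1,0,0]);print(x)
go([.557,0,.25],[x[0],x[1],0])
E
```

```text
7410 [ 0.5034 -0.0562  0.0655] [0.6129 0.0383 0.0711] 0.06832496560244136
x ctr 0.5579610926440071 y -0.001214558460528141
[ 0.565  -0.7567  0.3289]
shift [-2.9959 -5.3563 -0.0821] turn [-2.9181 -2.366   0.4936]
```

```bash
python3 -m pendant '[[0,0,-0.5,0,0,0,-0.2],[0,0,-1,0,0,0,-0.2],[-0.3,-0.6,-1.1,-0.3,-0.2,0.05,-0.2],[-0.7,-1.3,-1.1,-0.7,-0.5,0.1,-0.2],[-1.1,-2,-1,-1.1,-0.9,0.2,-0.2],[-1.5,-2.7,-0.8,-1.5,-1.2,0.25,-0.2],[-1.9,-3.4,-0.6,-1.9,-1.5,0.3,-0.2],[-2.3,-4.1,-0.4,-2.3,-1.9,0.4,-0.2],[-2.7,-4.8,-0.2,-2.7,-2.2,0.45,-0.2],[-3,-5.36,-0.08,-2.92,-2.37,0.49,-0.2]]' 40
python3 -m pendant '[[0,0,0,0,0,0,-0.2],[0,0,0,0,0,0,-0.2],[0,0,0,0,0,0,-0.2],[0,0,0,0,0,0,-0.2],[0,0,0,0,0,0,-0.2],[0,0,0,0,0,0,-0.2],[0,0,0,0,0,0,-0.2],[0,0,0,0,0,0,-0.2],[0,0,0,0,0,0,-0.2],[0,0,0,0,0,0,-0.2]]' 40
python3 - <<'E'
from h import *
o=manip.get_obs();print(o['joint_pos'],o['ft_force'])
x=R.from_quat(o['ee_rot']).apply([1,0,0])
go([.558,-.0005,.1345],[x[0],x[1],0])
im,d=manip.camera('scene')
f=cloud('scene',d,np.ones_like(d,bool));m=(abs(f[:,0]-.56)<.05)&(abs(f[:,1])<.06)&(f[:,2]>.12)
g=f[m]; k=(g[:,2]<.23);print('cup low',np.percentile(g[:,2],[0,.5,1,2]),'pan',np.median(f[(abs(f[:,0]-.56)<.05)&(abs(f[:,1])<.05)&(f[:,2]<.08)][:,2]))
k=(g[:,2]<.215)&(g[:,2]>.196);print('stem',k.sum(),g[k].min(0),g[k].max(0),g[k][:,1].min()/2+g[k][:,1].max()/2)
E
```

```text
clock: 26.7
position: [0.5552, -0.0036, 0.2481]
ee_rot: [0.895, -0.446, 0.001, -0.003]
ft_force: [0.3, -1.4, -2.4]
grip_width: 0.739
grasp_force: 45.2
clock: 27.95
position: [0.5545, -0.0062, 0.2488]
ee_rot: [0.894, -0.447, 0.003, -0.002]
ft_force: [-0.8, -0.3, -1.9]
grip_width: 0.738
grasp_force: 45.2
[ 0.092   0.179  -0.1835  1.6442  0.0321  1.3144 -2.5948] [-0.7573 -0.2862 -1.887 ]
shift [-0.0547 -0.1083  2.287 ] turn [-0.048  -0.0174  0.0001]
cup low [0.1901 0.1978 0.2044 0.2251] pan 0.06709305061010273
stem 217 [ 0.5592 -0.024   0.1961] [0.5856 0.0176 0.215 ] -0.0031923854261150103
```

Joint 7 is at -2.595, right at its limit, so I'll turn the tool back about 40° before going down.

```bash
python3 -m pendant '[[0,0,0,0,0,-0.6,-0.2],[0,0,0,0,0,-1.2,-0.2],[0,0,0,0,0,-1.8,-0.2],[0,0,0,0,0,-2.4,-0.2],[0,0,0,0,0,-3,-0.2],[0,0,0,0,0,-3.6,-0.2],[0,0,0,0,0,-4.2,-0.2],[0,0,0,0,0,-4.8,-0.2],[0,0,0,0,0,-5,-0.2],[0,0,0,0,0,-5,-0.2]]' 40
python3 - <<'E'
from h import *
o=manip.get_obs();print(o['joint_pos'],o['ft_force'])
x=R.from_quat(o['ee_rot']).apply([1,0,0])
go([.558,-.0005,.1325],[x[0],x[1],0])
E
```

```text
clock: 29.25
position: [0.5545, -0.0062, 0.2488]
ee_rot: [0.993, -0.115, 0.003, -0.001]
ft_force: [-0.6, 0.3, -2.5]
grip_width: 0.743
grasp_force: 45.2
[ 0.1423  0.1829 -0.2405  1.6415  0.0433  1.3156 -1.9064] [-0.5929  0.2539 -2.5371]
shift [ 0.027  -0.1194  2.3264] turn [-0.0258 -0.044   0.0001]
```

Descend to about 8 mm above the pan, then check.

```bash
python3 -m pendant '[[0.03,-0.12,0.2,-0.03,-0.04,0,-0.2],[0.03,-0.12,0.6,-0.03,-0.04,0,-0.2],[0.03,-0.12,1,-0.03,-0.04,0,-0.2],[0.03,-0.12,1.4,-0.03,-0.04,0,-0.2],[0.03,-0.12,1.8,-0.03,-0.04,0,-0.2],[0.03,-0.12,2.1,-0.03,-0.04,0,-0.2],[0.03,-0.12,2.25,-0.03,-0.04,0,-0.2],[0.03,-0.12,2.32,-0.03,-0.04,0,-0.2],[0.03,-0.12,2.32,-0.03,-0.04,0,-0.2],[0.03,-0.12,2.32,-0.03,-0.04,0,-0.2]]' 40
python3 - <<'E'
from h import *
im,d=manip.camera('scene')
f=cloud('scene',d,np.ones_like(d,bool));m=(abs(f[:,0]-.56)<.055)&(abs(f[:,1])<.055)&(f[:,2]>.055)
g=f[m];k=(g[:,2]>.085)&(g[:,2]<.1);print('stem',k.sum(),g[k].min(0),g[k].max(0))
x=R.from_quat(manip.get_obs()['ee_rot']).apply([1,0,0]);go([.558,-.0005,.1245],[x[0],x[1],0])
cv2.imwrite('pics/s5.png',cv2.resize(im[180:380,230:410,::-1],None,fx=2.5,fy=2.5))
E
```

```text
clock: 30.5
position: [0.5585, -0.0005, 0.1335]
ee_rot: [0.993, -0.115, 0.001, 0.0]
ft_force: [0.2, -0.4, -1.6]
grip_width: 0.736
grasp_force: 45.2
stem 125 [ 0.5634 -0.0232  0.0852] [0.5834 0.0229 0.0995]
shift [-0.0093  0.002   0.1781] turn [ 0.0029 -0.0107 -0.    ]
```

View pics/s5.png

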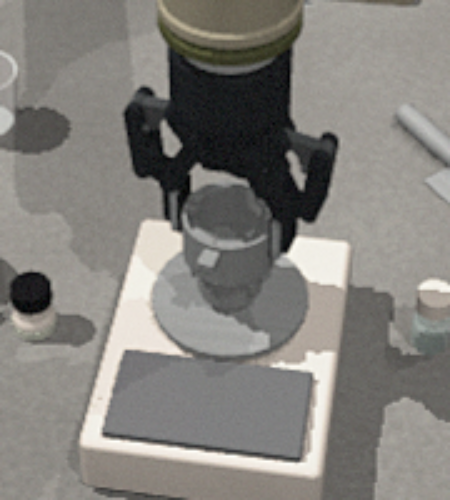

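The cup is upright and centred a few millimetres above the pan, with its stem foot at about (230,300).

```bash
python3 -m pendant '[[0,0,0.03,0,0,0,-0.2],[0,0,0.06,0,0,0,-0.2],[0,0,0.09,0,0,0,-0.2],[0,0,0.12,0,0,0,-0.2],[0,0,0.14,0,0,0,-0.2],[0,0,0.15,0,0,0,-0.2],[0,0,0.16,0,0,0,-0.2],[0,0,0.16,0,0,0,-0.2],[0,0,0.16,0,0,0,-0.2],[0,0,0.16,0,0,0,-0.2]]' 40
```

```text
clock: 31.8
position: [0.5582, -0.0005, 0.1249]
ee_rot: [0.993, -0.114, 0.0, 0.0]
ft_force: [0.0, 0.0, -2.2]
grip_width: 0.738
grasp_force: 45.2
```

```bash
python3 -m pendant '[[0,0,0.01,0,0,0,-0.2],[0,0,0.02,0,0,0,-0.2],[0,0,0.02,0,0,0,-0.2],[0,0,0.03,0,0,0,-0.2],[0,0,0.03,0,0,0,-0.2],[0,0,0.03,0,0,0,-0.2],[0,0,0.03,0,0,0,-0.2],[0,0,0.03,0,0,0,-0.2],[0,0,0.03,0,0,0,-0.2],[0,0,0.03,0,0,0,-0.2]]' 30
```

```text
clock: 33.05
position: [0.5584, -0.0005, 0.1245]
ee_rot: [0.993, -0.115, 0.001, 0.0]
ft_force: [-4.8, -0.6, 10.2]
grip_width: 0.739
grasp_force: 46.6
```

Contact is felt, so I'll release gently and withdraw straight up.

```bash
python3 -m pendant '[[0,0,0,0,0,0,0.5],[0,0,0,0,0,0,0.55],[0,0,0,0,0,0,0.65],[0,0,0,0,0,0,0.8],[0,0,0,0,0,0,1],[0,0,0,0,0,0,1],[0,0,0,0,0,0,1],[0,0,-0.1,0,0,0,1],[0,0,-0.4,0,0,0,1],[0,0,-0.8,0,0,0,1]]' 20
python3 -m pendant '[[0,0,-0.4,0,0,0,1],[0,0,-0.8,0,0,0,1],[0,0,-1.2,0,0,0,1],[0,0,-1.6,0,0,0,1],[0,0,-2,0,0,0,1],[0,0,-2.4,0,0,0,1],[0,0,-2.8,0,0,0,1],[0,0,-2.8,0,0,0,1],[0,0,-2.8,0,0,0,1],[0,0,-2.8,0,0,0,1]]' 20
python3 - <<'E'
from h import *
im,d=manip.camera('scene'); cv2.imwrite('pics/s6.png',im[:,:,::-1])
f=cloud('scene',d,np.ones_like(d,bool));m=(abs(f[:,0]-.56)<.055)&(abs(f[:,1])<.055)
g=f[m];k=(g[:,2]>.075)&(g[:,2]<.1);print('stem',g[k].min(0),g[k].max(0));k=(g[:,2]>.11)&(g[:,2]<.16);print('band',g[k].min(0),g[k].max(0))
m=(abs(f[:,0]-.56)<.08)&(abs(f[:,1])<.08)&(f[:,2]>.065)&(f[:,2]<.071);print('pan',f[m].min(0),f[m].max(0))
E
```

```text
clock: 34.3
position: [0.5581, -0.0004, 0.1645]
ee_rot: [0.993, -0.114, 0.0, 0.0]
ft_force: [-0.5, 0.4, -0.3]
grip_width: 1.0
grasp_force: 0.0
clock: 35.55
position: [0.5577, -0.0004, 0.3025]
ee_rot: [0.993, -0.114, -0.0, 0.0]
ft_force: [-0.8, 0.4, -0.3]
grip_width: 1.001
grasp_force: 0.0
stem [ 0.5336 -0.0233  0.0752] [0.586  0.0228 0.1   ]
band [ 0.5267 -0.0304  0.11  ] [0.6053 0.0326 0.1409]
pan [ 0.5122 -0.0532  0.065 ] [0.6243 0.0635 0.071 ]
```

View pics/s6.png

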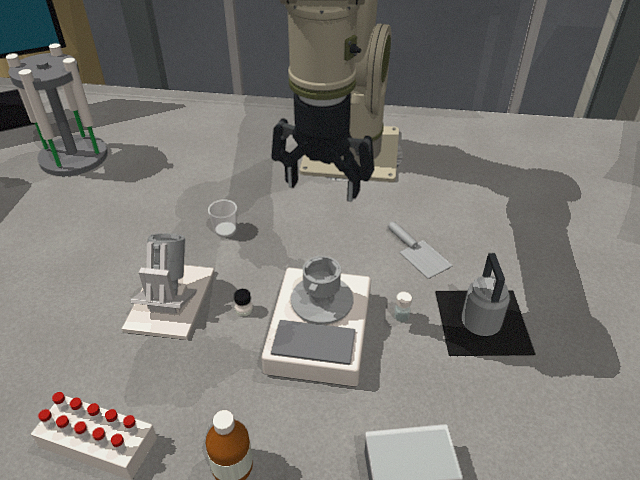

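The cup stands upright mid-pan (320,280), the canister is on the mat (485,308), the next cup is still in the rack (165,265), and the bystanders have not moved.

```bash
python3 -c "
from workcell import manip
print(manip.hand_in())"
```

```text
the job is handed in; nothing more can be done
None
```

The job is done and handed in at about 36 s on the robot's clock: the canister stands on the mat, the top cup is upright in the middle of the pan, the next cup is still in the rack, and nothing else was disturbed.

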